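# Find the blind hole in the autosampler deck with the locating pin

### The job

Take the taller of the two steel pins out of the stand and fit it in the blind locating hole of the autosampler deck: set its tip down in the deck's window and slide it gently along the window's far wall until it drops into the hole, then seat it upright and fully home and let go of it. The deck is coated, so press lightly. Leave the short pin in the stand and everything else where it is.

Things in the scene. Friction and masses are not known exactly. Their poses are not given: they have to be found in the camera images.
- deck: Autosampler deck, a white box fixed to the bench, 150 mm (its x) by 300 mm (its y) by 40 mm high; origin at the centre of its underside, z up, +x away from the robot (yaw varies by up to 0.3 rad). Rigid. In the middle of its top is a window. Vial caps stand 6 mm above its top beyond both ends of the window, over 85 mm from the centre.
- window (a point): Centre of the window's floor, 32 mm above the deck's origin; axes as the deck's. The window is 44 mm (x) by 110 mm (y), 8 mm deep with upright walls; its floor is a flat, rigid black plate. In the floor is the one blind hole, round, unmarked, 11.5 mm wide, 16 mm deep.
- far_wall (a point): Middle of the foot of the window's far (+x) wall, 22 mm in +x from the window's centre; axes as the deck's. The hole lies against this wall, its centre 5.5 mm from it, so that the 10 mm pin held lightly against the wall passes over it. Where along the wall is not known: from 30 mm to -30 mm in y from this point, different each time.
- stand: Aluminium pin stand fixed to the bench, 110 mm (its x) by 50 mm (its y) by 34 mm high; origin at the centre of its underside, z up. Two upright sockets, 12 mm wide and 24 mm deep (floor 10 mm above the origin), at x = -30 and +30 mm, y = 0, hold the two pins; which pin is in which varies.
- pin_mid (a point): The taller steel pin (the one to fit): upright, 66 mm long over all; a round shaft 10 mm thick and 52 mm long with a 1 mm chamfered tip, and on top of it a round head 18 mm thick and 14 mm high to grip. The point lies on its axis half-way up, 33 mm above the tip and 26 mm below the middle of the head; z points up the pin towards the head. About 50 g.
- short_pin_mid (a point): The short steel pin, to be left in the stand: 50 mm long over all, same thickness and head as the taller one. The point lies on its axis half-way up, 25 mm above its tip; z points up.
- amber_bottle: Amber reagent bottle, 86 mm across, 170 mm tall, standing at the back; a bystander, to be left alone. Origin at the centre of its underside.
- clear_bottle: Clear glass bottle, 70 mm across, 140 mm tall, standing at the back; a bystander, to be left alone. Origin at the centre of its underside.
- dish: Shallow clear dish, 90 mm across, 16 mm high; a bystander, to be left alone. Origin at the centre of its underside.
- label_roll: Roll of blank paper labels, 90 mm across, 50 mm high, standing on its flat side; a bystander, to be left alone. Origin at the centre of its underside.
- screwdriver: Screwdriver, 170 mm long, lying between the deck and the stand; a bystander, to be left alone. Origin in the middle of its length.
- jar: Small white jar, 60 mm across, 60 mm tall; a bystander, to be left alone. Origin at the centre of its underside.
- beaker: Glass beaker, 70 mm across, 90 mm tall; a bystander, to be left alone. Origin at the centre of its underside.
There are look-alikes about, which are no part of the job. Of the things that look like the stand, the largest one is meant.

How it is judged:
On the way:
1. the taller pin has been drawn clear of the stand (z of pin_mid in the frame of stand above 0.072 m), for 0.1 s.
At the end, for the whole second after the job is handed in: The taller pin stands in the deck's blind hole, its tip within 3 mm of the hole's floor, leaning less than 0.15 rad, released; the short pin is within 10 mm of where it was (z of pin_mid in the frame of deck between 0.044 and 0.052 m and x of pin_mid in the frame of deck between 0.01 and 0.023 m and y of pin_mid in the frame of deck between -0.04 and 0.04 m and angle between pin_mid's own z axis and vertical below 0.15 rad and distance of short_pin_mid from where it was at the start of the episode below 0.01 m); the robot touches nothing.
It fails at once if the taller pin is pressed on the deck with more than 30 N (contact force between pin and deck above 30 N).
It fails at once if the fingers press on the deck with more than 30 N (contact force between the fingers and deck above 30 N).
It fails at once if the short pin is taken out of the stand (z of short_pin_mid in the frame of stand above 0.05 m).
It fails at once if a bystander (bottle, dish, roll, screwdriver, jar, beaker) is shifted by more than 30 mm (distance of any of amber_bottle, clear_bottle, dish, label_roll, screwdriver, jar, beaker from where it was at the start of the episode above 0.03 m).
It also fails if it takes over 64 s, if anything falls off the work surface, if the arm or the gripper's body presses on something with over 40 N, if the wrist force passes 120 N, or if a joint passes its speed limit or range.

### The arm

A 6-joint arm with a two-finger parallel gripper is mounted at the origin on the work surface. World frame = base frame: x ahead of the robot, y to its left, z up, the work surface at z = 0. Lengths are in m, angles in rad, forces in N, time in s.
With the tool pointing down it reaches from about 0.275 to 0.75 m from the base axis. Payload 10.2 kg.
Tool frame: the origin (TCP) lies midway between the tips of the shut fingers; the grasp point (between the pads) lies 19 mm behind it; z points along the fingers, y is the direction in which the jaws open and shut (so a half turn about z gives the same grasp; the last joint's range is limited). The gripper opens to 85 mm and grips with 20 to 120 N. Pads are 22 mm wide; open, the fingers measure 114 mm over their backs; the gripper's body (76 mm by 85 mm) begins 54 mm behind the grasp point. The pads swing forward as they close: fully open they stand 13 mm farther back than shut.
Start: joints at [-1.327, 0.313, 1.498, -0, 1.331, -0.223], TCP at [0.236, -0.469, 0.231] pointing down, gripper open.
Joint ranges: [-2.94, 2.94], [-0.97, 2.17], [0.19, 2.56], [-1.23, 4.37], [0.02, 3.11], [-2.88, 2.88]. Speed limits (rad/s): [2.39, 2.39, 3.01, 3.14, 3.14, 3.14].

### API

Orientations are given as a unit quaternion [x, y, z, w].
In Python, from workcell import get_state, snapshot, close_job gives the robot as it stands.
- The arm moves only by the tool jog_arm, never from a script. Its arguments are lists of equal length, an entry for each row: "grip": the finger opening in m, from 0 to 0.0854; "xyz": the shift along the tool's x, y, z in m, a list of three; "yaw": the turn about the tool's z in degrees. In form: {"grip": [grip, ...], "xyz": [[dx, dy, dz], ...], "yaw": [yaw, ...]}. A call has 1 to 8 rows; each row shifts and turns the commanded pose from where the row before left it, along the tool's axes as they then stand; what a row does not reach is not made up. A row lasts 1/12 s, in which the tool goes at most 41.7 mm and 7.16 degrees, less where a joint would pass 70% of its speed; a pose out of reach is approached as far as the arm can. A call with a gripper value outside its range is refused whole. The fingers move at their own pace and stop on an object; "squeeze" is the grip in N (left out, the last holds). Time passes only in rows, so rows that do not move let the fingers close. It gives the time, the measured TCP pose, the force and the opening at its end, in the units of the state.
- get_state(): the state, without advancing time (a new reading comes with each control period).
- snapshot(name): name is "side" or "top"; returns a dict with "color" (384x512x3 uint8, blue, green, red), "fov_y" (degrees; the focal length in pixels is half the picture's height over the tangent of half this angle, whatever the lens; pixels are square), "cx", "cy" (the principal point, pixels), "distortion" ([k1, k2, p1, p2, k3] as OpenCV has them; the pictures are not rectified), "T" (4x4, takes a point from camera to world coordinates). Camera axes: x right, y up, looking along -z (the intrinsics and any distortion apply to the point x, -y, -z); pixel columns grow to the right and rows downward; lengths in m; the calibration is good to about 2 mm. A picture is of the moment at which its call begins. There is no depth.
- close_job(): hands the job in, once; it reports no verdict.
The state is a dict: "t": time; "joint_positions": joint angles; "dq": joint speeds; "tau": joint torques, N m; "tcp_pos": TCP position; "eef_rot": TCP orientation; "contact_force": force on the tool from outside, world axes, zero at the start; "wrist_torque": the same for the moment, N m; "finger_gap": finger opening in m.
Only numpy, scipy, OpenCV 4.12 (cv2) and the standard library are available. Lean on these libraries where they do the work, as an engineer would, in place of code of your own. Each camera call takes 0.05 s, during which the arm holds its last target.

## Working session

There is one attempt and no reset: what is moved stays moved. The work goes in short steps, Python scripts to look and compute and a tool call to move; the robot and the scene stay as the last step left them, time stands still between calls to the robot, and variables do not carry over. Pictures are saved under pics/ and viewed, and the job is handed in when it is done.

Besides the shell and the picture viewer there is one more tool, called after "Emit:" by a JSON object that holds its "fn" and its "kwargs". jog_arm: Moves the arm, as the interface text tells. Its arguments: {"type":"object","properties":{"grip":{"type":"array"},"xyz":{"type":"array"},"yaw":{"type":"array"},"squeeze":{"type":"number"}},"required":["grip","xyz","yaw"]}

```bash
mkdir -p pics; ls; python3 - <<'E'
from workcell import *
import cv2,json,numpy as np
print(get_state())
for n in("side","top"):
    s=snapshot(n); cv2.imwrite(f"pics/{n}0.png",s["color"])
    json.dump({k:(np.array(v).tolist()) for k,v in s.items() if k!="color"},open(f"{n}.json","w"))
    print({k:v for k,v in s.items() if k!="color"})
E
```

```text
pics
{'t': 0.0, 'joint_positions': array([-1.32739670e+00,  3.13468356e-01,  1.49842260e+00, -1.72787834e-05,
        1.33101006e+00, -2.23386285e-01]), 'dq': array([ 2.28710460e-03, -1.66110877e-03, -9.72186079e-05,  3.91386651e-04,
        1.51676192e-03, -1.78455223e-04]), 'tau': array([ 5.30848902e-04, -4.12263572e+01, -2.59740901e+01, -2.17448055e-04,
        4.09340937e-03, -2.90463606e-05]), 'tcp_pos': array([ 0.23618841, -0.46858613,  0.23073114]), 'eef_rot': array([ 9.72886591e-01,  2.31281762e-01, -1.49364847e-05, -6.54062012e-04]), 'contact_force': array([-0.22815275,  0.32447076,  0.99331873]), 'wrist_torque': array([-0.03224674, -0.01666836,  0.07398279]), 'finger_gap': 0.0854665027689409}
{'fov_y': 57.950310562359164, 'cx': 259.07651849303267, 'cy': 191.4761071955348, 'distortion': array([-0.1075748,  0.       ,  0.       ,  0.       ,  0.       ]), 'T': array([[-0.83542383,  0.38228804, -0.39487071,  0.17990166],
       [-0.54947592, -0.56531004,  0.61522417,  0.59781899],
       [ 0.01196846,  0.73094488,  0.68233155,  0.7330978 ],
       [ 0.        ,  0.        ,  0.        ,  1.        ]])}
{'fov_y': 52.688005640233385, 'cx': 260.78113860906205, 'cy': 196.24709599279353, 'distortion': array([-0.09193137,  0.        ,  0.        ,  0.        ,  0.        ]), 'T': array([[-1.00580436e-03,  9.94539338e-01, -1.04357528e-01,
         4.25338940e-01],
       [-9.99819431e-01, -2.98043871e-03, -1.87676044e-02,
        -7.69337447e-03],
       [-1.89761520e-02,  1.04319808e-01,  9.94362752e-01,
         1.30588616e+00],
       [ 0.00000000e+00,  0.00000000e+00,  0.00000000e+00,
         1.00000000e+00]])}
```

```bash
echo
```

```text
(no output)
```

View pics/side0.png

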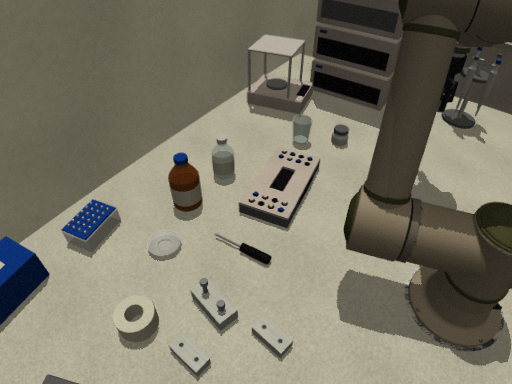

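View pics/top0.png

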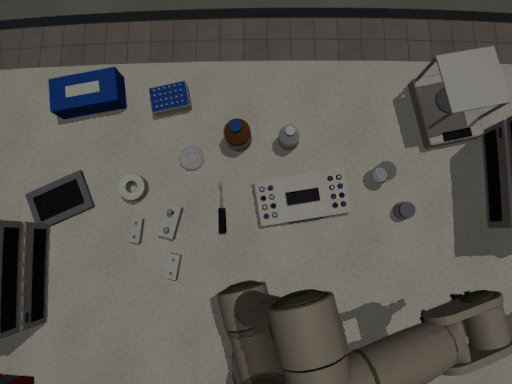

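The candidates for the stand are the block with pins at top(171,222)/side(214,302), and two smaller empty blocks at top(136,230) and top(173,266). I'm choosing the one with pins, which is also the largest. Next is a close crop of it.

```bash
python3 - <<'E'
import cv2,numpy as np
def crop(n,x0,y0,w,h,k,o):
    im=cv2.imread(f"pics/{n}0.png")[y0:y0+h,x0:x0+w]
    cv2.imwrite(f"pics/{o}.png",cv2.resize(im,None,fx=k,fy=k,interpolation=cv2.INTER_CUBIC))
crop("side",175,265,80,75,8,"cs_stand")
crop("top",140,190,60,60,10,"ct_stand")
crop("top",245,160,110,75,7,"ct_deck")
crop("side",230,140,100,90,6,"cs_deck")
E
```

```text
(no output)
```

View pics/cs_stand.png

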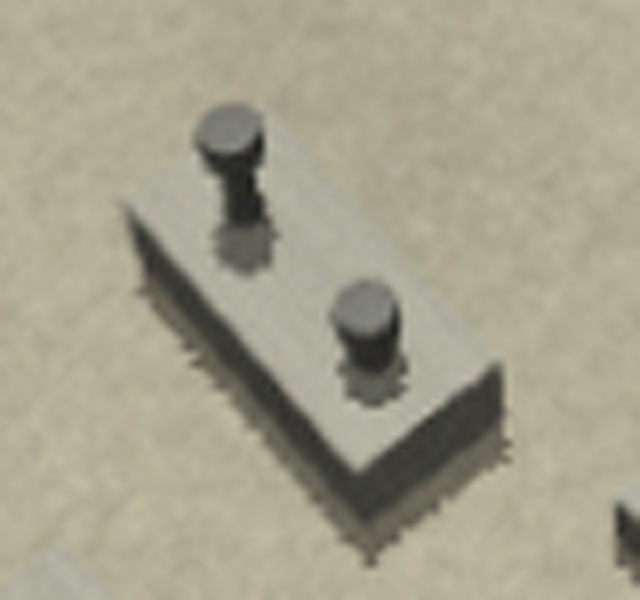

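View pics/ct_stand.png

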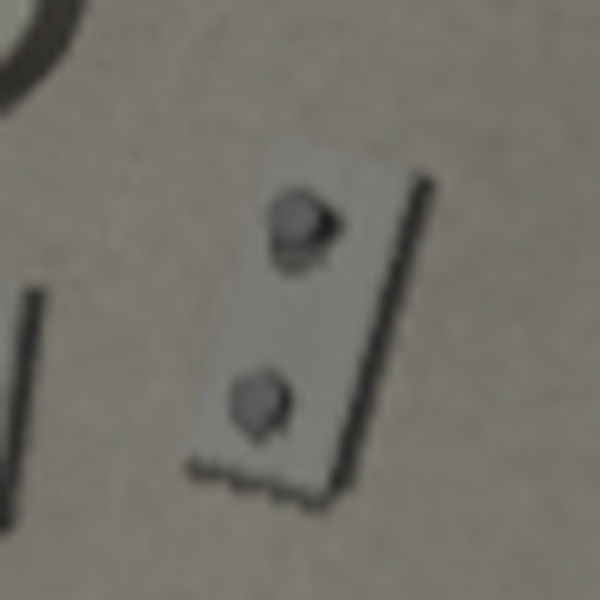

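View pics/ct_deck.png

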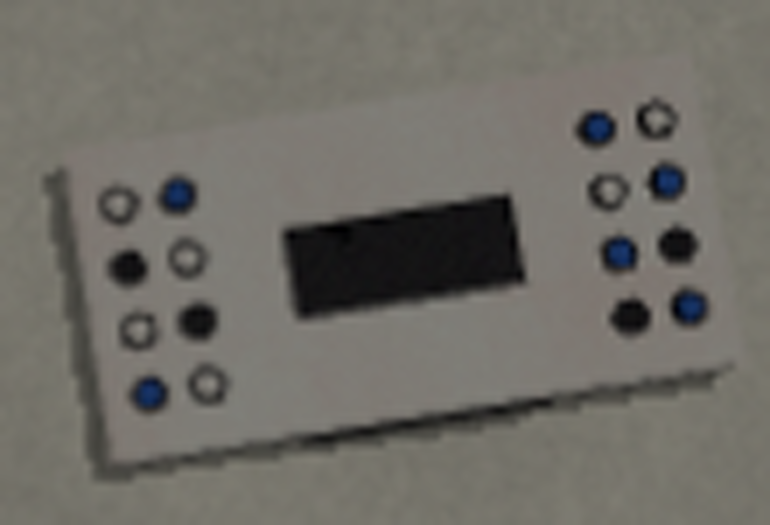

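View pics/cs_deck.png

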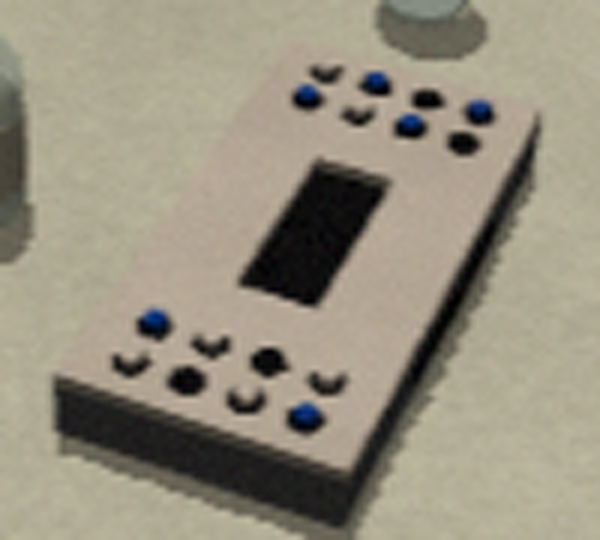

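```bash
cat > h.py <<'E'
import cv2,json,numpy as np
from scipy.optimize import least_squares
W,H=512,384
def cam(n):
    s=json.load(open(f"{n}.json")); f=H/2/np.tan(np.radians(s["fov_y"]/2))
    return np.array([[f,0,s["cx"]],[0,f,s["cy"]],[0,0,1]]),np.array(s["distortion"]),np.array(s["T"])
def ray(n,uv):
    K,d,T=cam(n); p=cv2.undistortPoints(np.array([[uv]],float),K,d)[0,0]
    v=T[:3,:3]@np.array([p[0],-p[1],-1]); return T[:3,3],v
def onz(n,uv,z):
    o,v=ray(n,uv); return o+v*(z-o[2])/v[2]
def proj(n,P):
    K,d,T=cam(n); P=np.atleast_2d(P); c=(P-T[:3,3])@T[:3,:3]; c=c*[1,-1,-1]
    return cv2.projectPoints(c,np.zeros(3),np.zeros(3),K,d)[0][:,0]
def tri(a,b):
    rs=[ray("side",a),ray("top",b)]
    A=sum(np.eye(3)-np.outer(v,v)/(v@v) for o,v in rs); c=sum((np.eye(3)-np.outer(v,v)/(v@v))@o for o,v in rs)
    return np.linalg.solve(A,c)
def cp(x0,y0,k,X,Y): return (x0+(X+.5)/k-.5,y0+(Y+.5)/k-.5)
E
python3 - <<'E'
from h import *
ss=lambda *p:cp(175,265,8,*p); ts=lambda *p:cp(140,190,10,*p)
td=lambda *p:cp(245,160,7,*p); sd=lambda *p:cp(230,140,6,*p)
for nm,a,b,z in(("tall",ss(231,127),ts(294,212),.076),("short",ss(366,305),ts(257,395),.060)):
    print(nm,onz("side",a,z),onz("top",b,z),tri(a,b))
print("stand top corners side",[onz("side",ss(*p),.034).round(4) for p in((125,203),(357,472),(500,362))])
tw=[(284,230),(511,195),(524,284),(299,319)]; sw=[(240,284),(320,158),(392,182),(316,307)]
T=np.array([onz("top",td(*p),.04) for p in tw]);S=np.array([onz("side",sd(*p),.04) for p in sw])
print(T,S)
for Q in(T,S): print(Q.mean(0),np.linalg.norm(Q[0]-Q[1]),np.linalg.norm(Q[1]-Q[2]),[np.degrees(np.arctan2(*(d[:2]*[-1,1]))) for d in (Q[0]-Q[1],Q[3]-Q[2])])
im=cv2.imread("pics/top0.png")[180:212,280:325].astype(float)
cv2.imwrite("pics/win.png",cv2.resize(np.clip(im*5,0,255).astype(np.uint8),None,fx=16,fy=16,interpolation=cv2.INTER_NEAREST))
im=cv2.imread("pics/side0.png")[160:195,265:300].astype(float)
cv2.imwrite("pics/win2.png",cv2.resize(np.clip(im*5,0,255).astype(np.uint8),None,fx=16,fy=16,interpolation=cv2.INTER_NEAREST))
E
```

```text
tall [0.50420297 0.31230139 0.076     ] [0.50850202 0.31030819 0.076     ] [0.50772915 0.31080498 0.07127844]
short [0.44681339 0.32793542 0.06      ] [0.45020828 0.32535416 0.06      ] [0.44958626 0.32626609 0.05494704]
stand top corners side [array([0.5338, 0.3308, 0.034 ]), array([0.4289, 0.3581, 0.034 ]), array([0.4162, 0.3107, 0.034 ])]
[[ 0.57056178 -0.06383255  0.04      ]
 [ 0.58679325 -0.17062846  0.04      ]
 [ 0.5447785  -0.17603283  0.04      ]
 [ 0.52865906 -0.07053042  0.04      ]] [[ 0.56603722 -0.0612146   0.04      ]
 [ 0.58365368 -0.16949226  0.04      ]
 [ 0.54215684 -0.17351709  0.04      ]
 [ 0.52625701 -0.06791179  0.04      ]]
[ 0.55769815 -0.12025607  0.04      ] 0.10802234058883323 0.04236090446894515 [np.float64(8.64200884596389), np.float64(8.686895863340846)]
[ 0.55452619 -0.11803394  0.04      ] 0.10970137511002866 0.04169156451603783 [np.float64(9.240885799970835), np.float64(8.56208927505483)]
```

View pics/win.png

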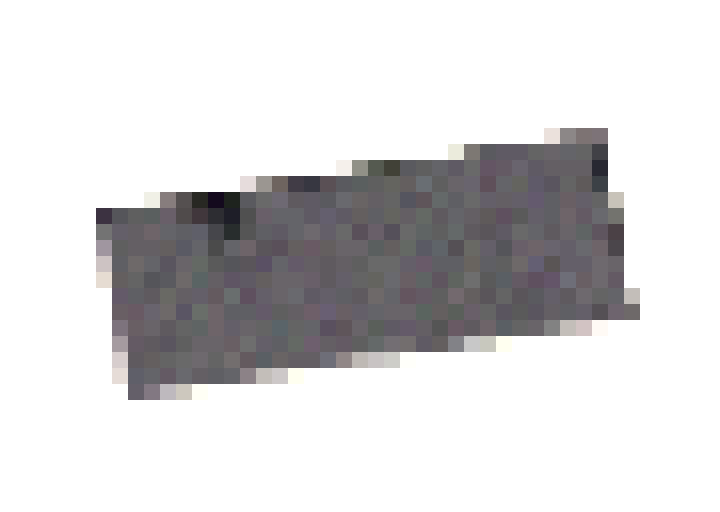

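View pics/win2.png

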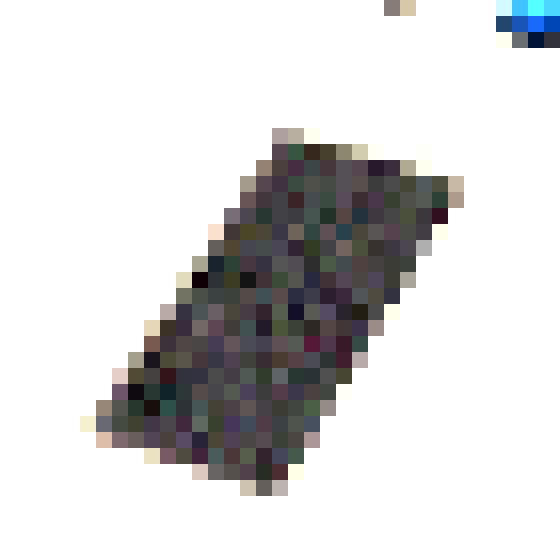

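The top crop shows the tall pin at about (169.5, 211), with its shaft visible, and the short pin at about (165.7, 229.5). The enhanced window shows a dark spot at about (293, 193), near the +y end of the far wall, which is probably the hole.

```bash
cat >> h.py <<'E'
from scipy.spatial.transform import Rotation as R
def plan(target,yawx=None):
    from workcell import get_state
    s=get_state(); M=R.from_quat(s["eef_rot"]).as_matrix()
    ax=np.degrees(np.arctan2(M[1,0],M[0,0]))
    print("t",round(s["t"],2),"tcp",s["tcp_pos"].round(4),"xang",ax.round(2),"tilt",np.degrees(np.arccos(-M[2,2])).round(2),"F",s["contact_force"].round(1),"gap",round(s["finger_gap"],4),"q",s["joint_positions"].round(2))
    if yawx is not None:
        print("tool yaw",round(ax-yawx,2)); M=R.from_euler("z",yawx-ax,degrees=True).as_matrix()@M
    print("delta tool mm",(M.T@(np.array(target)-s["tcp_pos"])*1e3).round(1))
E
python3 - <<'E'
from h import *
c=np.array([.5577,-.1203]);a=np.radians(8.65);Rm=np.array([[np.cos(a),-np.sin(a)],[np.sin(a),np.cos(a)]])
for u in((292.5,193),(293,193),(293.5,193)): print((Rm.T@(onz("top",u,.032)[:2]-c)*1e3).round(1))
c=np.array([.5545,-.1180])
p=(265+145/16-.5,160+395/16-.5);print(p,(Rm.T@(onz("side",p,.032)[:2]-c)*1e3).round(1))
plan([.506,.311,.2],-14.8)
E
```

```text
[16.5 29.7]
[16.2 28.1]
[16.  26.4]
(273.5625, 184.1875) [17.2 29.7]
t 0.1 tcp [ 0.2362 -0.4686  0.2308] xang 26.74 tilt 0.07 F [ 0.7 -0.1 -0.5] gap 0.0855 q [-1.33  0.31  1.5  -0.    1.33 -0.22]
tool yaw 41.54
delta tool mm [  61.7 -822.6   31.7]
```

Emit:
{"fn": "jog_arm", "kwargs": {"grip": [0.05,0.05,0.05,0.05,0.05,0.05,0.05,0.05], "xyz": [[0,0,0],[0,0,0],[0,0,0],[0,0,0],[0,0,0],[0,0,0],[0.003,-0.04,0],[0.003,-0.04,0]], "yaw": [6.92,6.92,6.92,6.92,6.92,6.92,0,0], "squeeze": 25}}

```text
t: 0.77
tcp_pos: [0.2621, -0.3925, 0.2303]
eef_rot: [0.992, -0.13, -0.0, -0.001]
contact_force: [1.2, 0.1, 0.5]
finger_gap: 0.0497
```

Emit:
{"fn": "jog_arm", "kwargs": {"grip": [0.05,0.05,0.05,0.05,0.05,0.05,0.05,0.05], "xyz": [[0.003,-0.04,0],[0.003,-0.04,0],[0.003,-0.04,0],[0.003,-0.04,0],[0.003,-0.04,0],[0.003,-0.04,0],[0.003,-0.04,0],[0.003,-0.04,0]], "yaw": [0,0,0,0,0,0,0,0]}}

```text
t: 1.43
tcp_pos: [0.3673, -0.0878, 0.2313]
eef_rot: [0.992, -0.129, 0.0, 0.0]
contact_force: [0.9, -0.7, 0.7]
finger_gap: 0.0499
```

Emit:
{"fn": "jog_arm", "kwargs": {"grip": [0.05,0.05,0.05,0.05,0.05,0.05,0.05,0.05], "xyz": [[0.003,-0.04,0],[0.003,-0.04,0],[0.003,-0.04,0],[0.003,-0.04,0],[0.003,-0.04,0],[0.003,-0.04,0],[0.003,-0.04,0],[0.003,-0.04,0]], "yaw": [0,0,0,0,0,0,0,0]}}

```text
t: 2.1
tcp_pos: [0.4721, 0.2158, 0.231]
eef_rot: [0.992, -0.128, -0.0, 0.0]
contact_force: [-0.2, -0.6, 0.4]
finger_gap: 0.0502
```

```bash
python3 - <<'E'
from h import *
plan([.506,.311,.14],-14.8)
E
```

```text
t 2.1 tcp [0.4721 0.2158 0.231 ] xang -14.75 tilt 0.03 F [-0.2 -0.6  0.4] gap 0.0502 q [ 0.2   0.3   1.52 -0.    1.33  2.03]
tool yaw 0.05
delta tool mm [   8.5 -100.7   91. ]
```

Emit:
{"fn": "jog_arm", "kwargs": {"grip": [0.05,0.05,0.05,0.05,0.05,0.05,0.05,0.05], "xyz": [[0.003,-0.0336,0],[0.003,-0.0336,0],[0.0025,-0.0335,0],[0,0,0.03],[0,0,0.03],[0,0,0.03],[0,0,0],[0,0,0]], "yaw": [0,0,0,0,0,0,0,0]}}

```text
t: 2.77
tcp_pos: [0.5056, 0.3086, 0.1408]
eef_rot: [0.992, -0.129, -0.001, 0.001]
contact_force: [0.4, -0.3, 0.5]
finger_gap: 0.05
```

```bash
cat >> h.py <<'E'
def snap(name,tag,x0,y0,w,h,k,gain=1):
    from workcell import snapshot
    im=snapshot(name)["color"]; cv2.imwrite(f"pics/{tag}_full.png",im)
    c=np.clip(im[y0:y0+h,x0:x0+w].astype(float)*gain,0,255).astype(np.uint8)
    cv2.imwrite(f"pics/{tag}.png",cv2.resize(c,None,fx=k,fy=k,interpolation=cv2.INTER_CUBIC))
E
python3 - <<'E'
from h import *
snap("side","s1",170,210,100,120,5); snap("top","t1",120,150,100,100,6,1.3)
a=cv2.imread("pics/s1.png");b=cv2.imread("pics/t1.png")[:600]
b=cv2.resize(b,None,fx=.5,fy=.5) if 0 else b
cv2.imwrite("pics/s1.png",a[:600]);plan([.506,.311,.048],-14.8)
E
```

```text
t 2.87 tcp [0.5069 0.309  0.1434] xang -14.78 tilt 0.17 F [0.6 0.5 1.2] gap 0.05 q [0.35 0.54 1.4  0.   1.2  2.18]
tool yaw 0.02
delta tool mm [-1.6 -1.5 95.4]
```

View pics/s1.png

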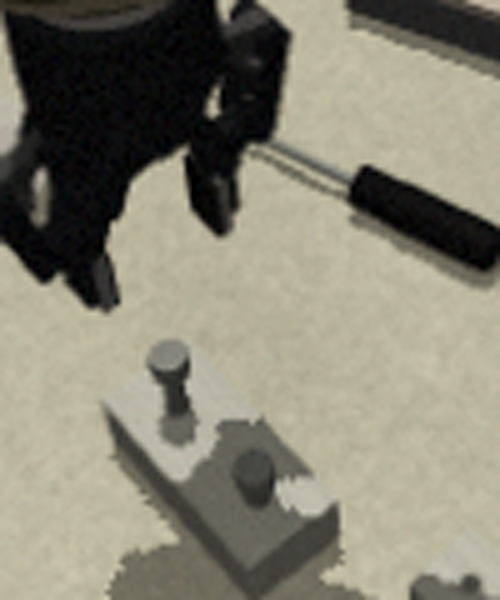

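View pics/t1.png

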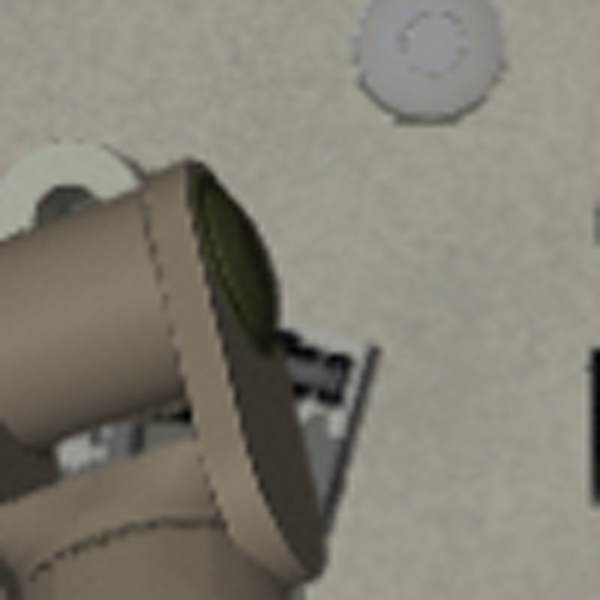

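```bash
python3 - <<'E'
from h import *
import numpy as np
t=np.array([.5069,.309,.1434]); y=np.array([-.2552,-.967,0]);x=np.array([.967,-.255,0])
for dz in(0,.004,.007):
  for s in(-1,1):
    for dx in (-.011,.011):
      for e in (.025,.032):
        p=proj("side",t+s*e*y+dx*x+[0,0,dz])[0]; print(dz,s,dx,e,((p-[170,210])*5).round(0))
print(((proj("side",np.array([.506,.311,.076]))[0]-[170,210])*5))
E
```

```text
0 -1 -0.011 0.025 [115. 304.]
0 -1 -0.011 0.032 [101. 314.]
0 -1 0.011 0.025 [ 85. 270.]
0 -1 0.011 0.032 [ 71. 279.]
0 1 -0.011 0.025 [215. 238.]
0 1 -0.011 0.032 [229. 229.]
0 1 0.011 0.025 [184. 206.]
0 1 0.011 0.032 [198. 197.]
0.004 -1 -0.011 0.025 [114. 298.]
0.004 -1 -0.011 0.032 [100. 308.]
0.004 -1 0.011 0.025 [ 84. 264.]
0.004 -1 0.011 0.032 [ 69. 273.]
0.004 1 -0.011 0.025 [214. 232.]
0.004 1 -0.011 0.032 [228. 223.]
0.004 1 0.011 0.025 [183. 200.]
0.004 1 0.011 0.032 [197. 191.]
0.007 -1 -0.011 0.025 [113. 294.]
0.007 -1 -0.011 0.032 [ 99. 304.]
0.007 -1 0.011 0.025 [ 83. 260.]
0.007 -1 0.011 0.032 [ 68. 269.]
0.007 1 -0.011 0.025 [214. 228.]
0.007 1 -0.011 0.032 [227. 219.]
0.007 1 0.011 0.025 [183. 195.]
0.007 1 0.011 0.032 [196. 187.]
[165.92390365 348.10433697]
```

```bash
python3 - <<'E'
import cv2
im=cv2.imread("pics/s1_full.png")[245:285,180:225]
cv2.imwrite("pics/s1b.png",cv2.resize(cv2.convertScaleAbs(im,alpha=2.5),None,fx=14,fy=14,interpolation=cv2.INTER_CUBIC))
E
```

```text
(no output)
```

View pics/s1b.png

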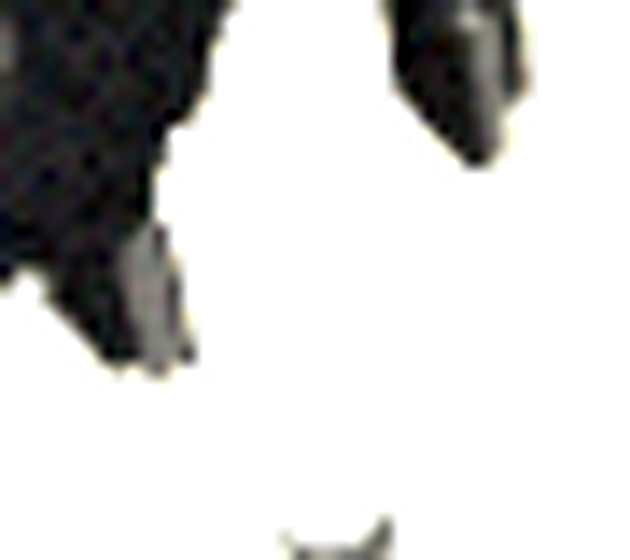

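The side view agrees with the measured TCP to within 1 mm, so I trust the side camera more: tall pin at about (0.505, 0.312).

Emit:
{"fn": "jog_arm", "kwargs": {"grip": [0.05,0.05,0.05,0.05,0.05,0.05,0.03,0.03], "xyz": [[-0.0025,-0.0025,0.02],[0,0,0.025],[0,0,0.025],[0,0,0.025],[0,0,0],[0,0,0],[0,0,0],[0,0,0]], "yaw": [0,0,0,0,0,0,0,0]}}

```text
t: 3.53
tcp_pos: [0.5055, 0.3123, 0.0488]
eef_rot: [0.992, -0.129, 0.002, -0.001]
contact_force: [-0.2, 0.1, 0.4]
finger_gap: 0.0299
```

```bash
python3 - <<'E'
from h import *
snap("side","s2",170,235,90,90,6);plan([.505,.312,.048],-14.8)
E
```

```text
t 3.58 tcp [0.5052 0.3122 0.0484] xang -14.77 tilt 0.2 F [-0.2 -0.3 -0.2] gap 0.0297 q [0.36 0.65 1.48 0.   1.   2.19]
tool yaw 0.03
delta tool mm [-0.2  0.3  0.4]
```

View pics/s2.png

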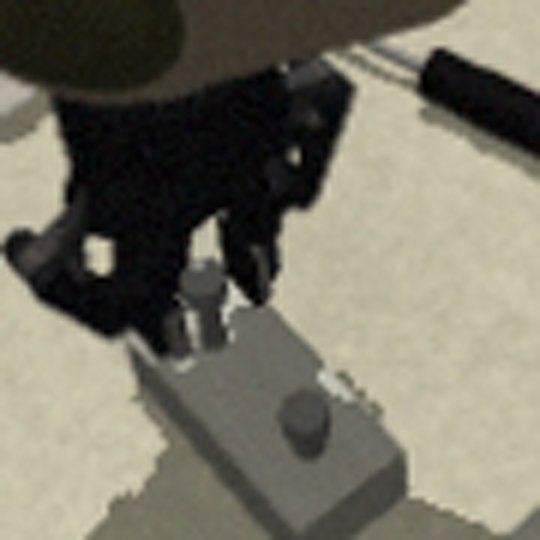

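Emit:
{"fn": "jog_arm", "kwargs": {"grip": [0.01,0.01,0.01,0.01], "xyz": [[0,0,0],[0,0,0],[0,0,0],[0,0,0]], "yaw": [0,0,0,0], "squeeze": 25}}

```text
t: 3.92
tcp_pos: [0.505, 0.3121, 0.0476]
eef_rot: [0.992, -0.129, 0.001, -0.001]
contact_force: [-0.3, -1.1, 6.6]
finger_gap: 0.017
```

Emit:
{"fn": "jog_arm", "kwargs": {"grip": [0.01,0.01,0.01,0.01,0.01,0.01,0.01,0.01], "xyz": [[0,0,0],[0,0,-0.01],[0,0,-0.015],[0,0,-0.02],[0,0,-0.025],[0,0,-0.025],[0,0,-0.01],[0,0,0]], "yaw": [0,0,0,0,0,0,0,0]}}

```text
t: 4.58
tcp_pos: [0.5051, 0.3122, 0.154]
eef_rot: [0.992, -0.129, 0.002, -0.001]
contact_force: [0.3, -0.9, -0.4]
finger_gap: 0.0166
```

```bash
python3 - <<'E'
from h import *
snap("side","s3",170,195,90,110,5);plan([.505,.312,.15],8.65)
E
```

```text
t 4.63 tcp [0.5043 0.3119 0.1518] xang -14.77 tilt 0.07 F [ 0.4  0.1 -1.8] gap 0.0171 q [0.36 0.53 1.39 0.   1.22 2.19]
tool yaw -23.42
delta tool mm [ 0.7 -0.   1.8]
```

View pics/s3.png

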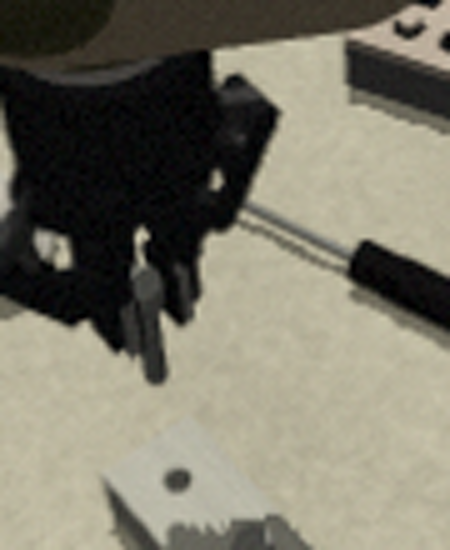

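```bash
python3 - <<'E'
from h import *
im=cv2.imread("pics/s3_full.png")[235:280,185:220]
cv2.imwrite("pics/s3b.png",cv2.resize(cv2.convertScaleAbs(im,alpha=2),None,fx=13,fy=13,interpolation=cv2.INTER_CUBIC))
t=np.array([.5045,.312,.152])
for z in(.0275,-.039): print(proj("side",t+[0,0,z]),(proj("side",t+[0,0,z])-[185,235])*13)
E
```

```text
[[198.0719292  251.58689682]] [[169.93507965 215.62965862]]
[[201.62172747 270.69491785]] [[216.08245717 464.03393211]]
```

View pics/s3b.png

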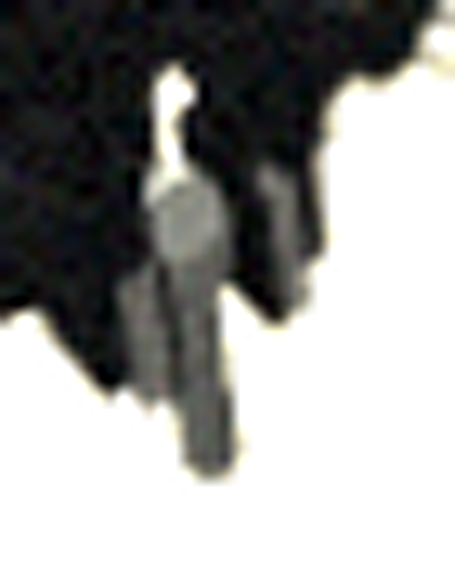

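The pin is held close to upright, with the head shifted about 1 px and a lean of no more than 0.05 rad. The socket is empty. Carrying it to the deck now.

Emit:
{"fn": "jog_arm", "kwargs": {"grip": [0.01,0.01,0.01,0.01,0.01,0.01,0.01,0.01], "xyz": [[0,0,0],[0,0,0],[0,0,0],[0,0,0],[-0.0007,0.02,0],[-0.0007,0.035,0],[-0.0007,0.035,0],[-0.0007,0.035,0]], "yaw": [-5.85,-5.85,-5.85,-5.87,0,0,0,0]}}

```text
t: 5.3
tcp_pos: [0.5192, 0.1865, 0.1493]
eef_rot: [0.997, 0.076, -0.002, 0.0]
contact_force: [0.6, -0.3, -0.8]
finger_gap: 0.0169
```

Emit:
{"fn": "jog_arm", "kwargs": {"grip": [0.01,0.01,0.01,0.01,0.01,0.01,0.01,0.01], "xyz": [[-0.0007,0.035,0],[-0.0007,0.035,0],[-0.0007,0.035,0],[-0.0007,0.035,0],[-0.0007,0.035,0],[-0.0005,0.035,0],[0,0.035,0],[0,0.02,0]], "yaw": [0,0,0,0,0,0,0,0]}}

```text
t: 5.97
tcp_pos: [0.5555, -0.0778, 0.1493]
eef_rot: [0.997, 0.074, -0.001, -0.0]
contact_force: [0.5, -0.5, -0.2]
finger_gap: 0.0169
```

Emit:
{"fn": "jog_arm", "kwargs": {"grip": [0.01,0.01,0.01,0.01], "xyz": [[0,0.016,0],[0,0.016,0],[0,0,0.02],[0,0,0.02]], "yaw": [0,0,0,0]}}

```text
t: 6.3
tcp_pos: [0.5609, -0.1073, 0.1102]
eef_rot: [0.997, 0.075, 0.0, 0.0]
contact_force: [-0.1, -0.6, -1.4]
finger_gap: 0.0166
```

```bash
python3 - <<'E'
from h import *
snap("side","s4",235,110,100,110,6);plan([.5614,-.1074,.075],8.65)
snap("top","t4",250,150,100,90,6,1.5)
E
```

```text
t 6.35 tcp [ 0.5587 -0.106   0.1055] xang 8.61 tilt 0.45 F [-1.6  0.4 -4.4] gap 0.0167 q [-0.39  0.54  1.51  0.    1.1   1.03]
tool yaw -0.04
delta tool mm [ 2.7  1.9 30.5]
```

View pics/s4.png

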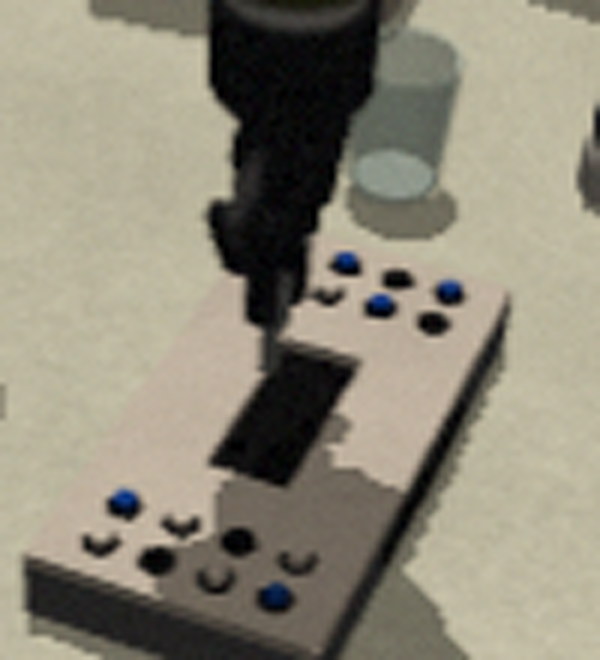

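View pics/t4.png

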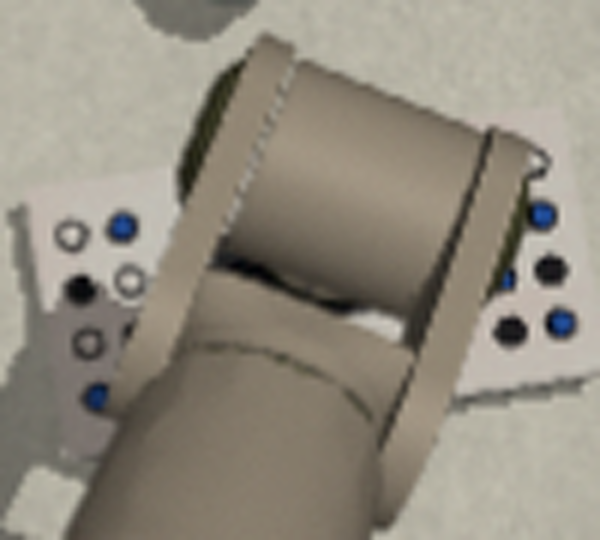

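Emit:
{"fn": "jog_arm", "kwargs": {"grip": [0.01,0.01], "xyz": [[0,0,0],[0,0,0]], "yaw": [0,0]}}

```text
t: 6.57
tcp_pos: [0.5613, -0.1063, 0.112]
eef_rot: [0.997, 0.076, 0.0, 0.0]
contact_force: [-0.3, 0.3, -0.2]
finger_gap: 0.0168
```

```bash
python3 - <<'E'
from h import *
snap("side","s5",255,140,60,60,10);plan([.5614,-.1074,.075],8.65)
from workcell import get_state
t=get_state()["tcp_pos"]
print((proj("side",t-[0,0,.038])[0]-[255,140])*10,(proj("side",t-[0,0,.078])[0]-[255,140])*10)
E
```

```text
t 6.62 tcp [ 0.5614 -0.1063  0.1123] xang 8.67 tilt 0.09 F [ 0.2  0.  -0.3] gap 0.0172 q [-0.39  0.53  1.51 -0.    1.1   1.03]
tool yaw 0.02
delta tool mm [-0.2  1.  37.3]
[243.02203668 305.6767215 ] [236.31465025 406.5276597 ]
```

View pics/s5.png

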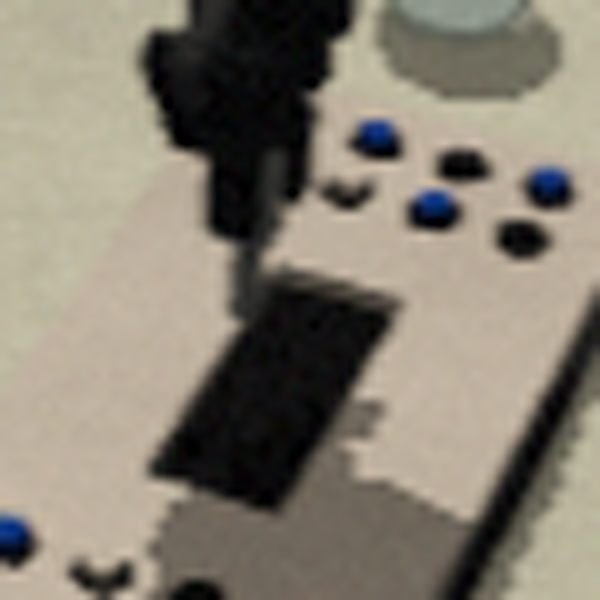

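Emit:
{"fn": "jog_arm", "kwargs": {"grip": [0.01,0.01,0.01,0.01,0.01,0.01,0.01,0.01], "xyz": [[0,0,0.006],[0,0,0.009],[0,0,0.008],[0,0,0.006],[0,0,0.004],[0,0,0.002],[0,0,0],[0,0,0]], "yaw": [0,0,0,0,0,0,0,0]}}

```text
t: 7.28
tcp_pos: [0.561, -0.1064, 0.0764]
eef_rot: [0.997, 0.075, 0.0, 0.0]
contact_force: [0.5, -0.1, -0.3]
finger_gap: 0.0167
```

Emit:
{"fn": "jog_arm", "kwargs": {"grip": [0.01,0.01,0.01,0.01,0.01], "xyz": [[0,0,0.001],[0,0,0.001],[0,0,0.001],[0,0,0],[0,0,0]], "yaw": [0,0,0,0,0]}}

```text
t: 7.7
tcp_pos: [0.5609, -0.1064, 0.0733]
eef_rot: [0.997, 0.075, -0.0, -0.0]
contact_force: [0.2, 0.1, -0.4]
finger_gap: 0.0173
```

Emit:
{"fn": "jog_arm", "kwargs": {"grip": [0.01,0.01,0.01,0.01], "xyz": [[0,0,0.001],[0,0,0.001],[0,0,0],[0,0,0]], "yaw": [0,0,0,0]}}

```text
t: 8.03
tcp_pos: [0.5609, -0.1064, 0.0712]
eef_rot: [0.997, 0.075, -0.0, -0.0]
contact_force: [0.6, -0.5, -0.5]
finger_gap: 0.0168
```

Emit:
{"fn": "jog_arm", "kwargs": {"grip": [0.01,0.01,0.01,0.01], "xyz": [[0,0,0.0005],[0,0,0.0005],[0,0,0],[0,0,0]], "yaw": [0,0,0,0]}}

```text
t: 8.37
tcp_pos: [0.5609, -0.1064, 0.0703]
eef_rot: [0.997, 0.075, 0.0, 0.0]
contact_force: [-0.3, -0.6, -0.5]
finger_gap: 0.0168
```

Emit:
{"fn": "jog_arm", "kwargs": {"grip": [0.01,0.01,0.01,0.01], "xyz": [[0,0,0.0005],[0,0,0.0005],[0,0,0],[0,0,0]], "yaw": [0,0,0,0]}}

```text
t: 8.7
tcp_pos: [0.5612, -0.1065, 0.0697]
eef_rot: [0.997, 0.075, 0.0, 0.0]
contact_force: [0.6, 1.2, 4.2]
finger_gap: 0.017
```

Emit:
{"fn": "jog_arm", "kwargs": {"grip": [0.01,0.01,0.01,0.01], "xyz": [[0,0,0.0005],[0,0,0.0005],[0,0,0],[0,0,0]], "yaw": [0,0,0,0]}}

```text
t: 9.03
tcp_pos: [0.5617, -0.1066, 0.0695]
eef_rot: [0.997, 0.075, 0.001, 0.0]
contact_force: [-0.2, 1.7, 10.3]
finger_gap: 0.017
```

Floor contact at TCP z of about 0.0698, as expected. Easing off, then moving towards the far wall.

Emit:
{"fn": "jog_arm", "kwargs": {"grip": [0.01,0.01,0.01,0.01,0.01,0.01,0.01,0.01], "xyz": [[0,0,-0.001],[0.001,0,0],[0.001,0,0],[0.001,0,0],[0.001,0,0],[0.001,0,0],[0,0,0],[0,0,0]], "yaw": [0,0,0,0,0,0,0,0]}}

```text
t: 9.7
tcp_pos: [0.5657, -0.1057, 0.0695]
eef_rot: [0.997, 0.075, -0.0, 0.0]
contact_force: [-2.1, -0.9, 5.4]
finger_gap: 0.0167
```

Emit:
{"fn": "jog_arm", "kwargs": {"grip": [0.01,0.01,0.01,0.01], "xyz": [[0.001,0,0],[0.001,0,0],[0,0,0],[0,0,0]], "yaw": [0,0,0,0]}}

```text
t: 10.03
tcp_pos: [0.5677, -0.1054, 0.0693]
eef_rot: [0.997, 0.075, -0.0, 0.0]
contact_force: [-2.4, -1.0, 4.4]
finger_gap: 0.0171
```

Emit:
{"fn": "jog_arm", "kwargs": {"grip": [0.01,0.01,0.01,0.01], "xyz": [[0.001,0,0],[0.001,0,0],[0,0,0],[0,0,0]], "yaw": [0,0,0,0]}}

```text
t: 10.37
tcp_pos: [0.5698, -0.105, 0.0692]
eef_rot: [0.997, 0.075, -0.0, -0.0]
contact_force: [-2.1, -1.1, 2.1]
finger_gap: 0.0172
```

Emit:
{"fn": "jog_arm", "kwargs": {"grip": [0.01,0.01,0.01,0.01], "xyz": [[0.001,0,0],[0.001,0,0],[0,0,0],[0,0,0]], "yaw": [0,0,0,0]}}

```text
t: 10.7
tcp_pos: [0.5718, -0.1047, 0.0692]
eef_rot: [0.997, 0.075, -0.0, -0.0]
contact_force: [-2.9, -0.1, 3.5]
finger_gap: 0.017
```

Emit:
{"fn": "jog_arm", "kwargs": {"grip": [0.01,0.01,0.01,0.01], "xyz": [[0.0005,0,0],[0.0005,0,0],[0,0,0],[0,0,0]], "yaw": [0,0,0,0]}}

```text
t: 11.03
tcp_pos: [0.5728, -0.1046, 0.0692]
eef_rot: [0.997, 0.075, 0.0, -0.0]
contact_force: [-1.3, 0.1, 2.5]
finger_gap: 0.0167
```

```bash
python3 - <<'E'
from h import *
snap("side","s6",255,140,50,50,12,2);plan([.5614,-.1074,.075],8.65)
from workcell import get_state
print(get_state()["wrist_torque"])
t=get_state()["tcp_pos"]
print((proj("side",t-[0,0,.038])[0]-[255,140])*12,(proj("side",t)[0]-[255,140])*12)
E
```

```text
t 11.08 tcp [ 0.5728 -0.1046  0.0693] xang 8.64 tilt 0.01 F [-1.2  0.1  2.2] gap 0.0168 q [-0.38  0.6   1.51  0.    1.03  1.04]
tool yaw -0.01
delta tool mm [-11.7   1.1  -5.7]
[-2.80524679e-04  5.08904655e-01 -3.71656966e-02]
[241.26572457 483.96248555] [247.82147279 369.63685054]
```

View pics/s6.png

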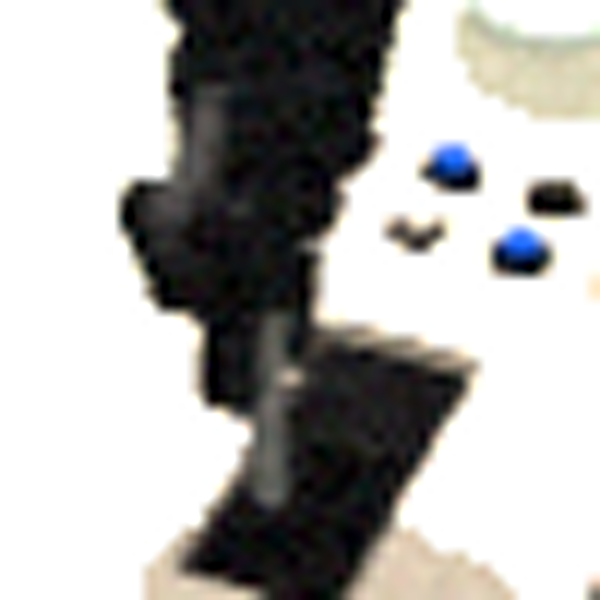

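The side view shows the tip at crop (272, 498). Floor friction dragged it back about 7 mm while the pin pivoted in the pads. It is now nearly upright and still short of the wall. I'll grip harder, lift it just off the floor and go on to the wall.

Emit:
{"fn": "jog_arm", "kwargs": {"grip": [0.01,0.01,0.01,0.01,0.01,0.01,0.01,0.01], "xyz": [[0,0,0],[0,0,-0.0005],[0,0,-0.0005],[0,0,0],[0.001,0,0],[0.001,0,0],[0,0,0],[0,0,0]], "yaw": [0,0,0,0,0,0,0,0], "squeeze": 60}}

```text
t: 11.75
tcp_pos: [0.5747, -0.1042, 0.0702]
eef_rot: [0.997, 0.075, -0.0, -0.0]
contact_force: [-0.1, 0.1, -0.5]
finger_gap: 0.0159
```

Emit:
{"fn": "jog_arm", "kwargs": {"grip": [0.01,0.01,0.01,0.01], "xyz": [[0.0005,0,0],[0.0005,0,0],[0,0,0],[0,0,0]], "yaw": [0,0,0,0]}}

```text
t: 12.08
tcp_pos: [0.5756, -0.1041, 0.0702]
eef_rot: [0.997, 0.075, -0.0, -0.0]
contact_force: [-1.3, -1.0, -0.2]
finger_gap: 0.016
```

Emit:
{"fn": "jog_arm", "kwargs": {"grip": [0.01,0.01,0.01,0.01], "xyz": [[0.0005,0,0],[0.0005,0,0],[0,0,0],[0,0,0]], "yaw": [0,0,0,0]}}

```text
t: 12.42
tcp_pos: [0.5766, -0.104, 0.0702]
eef_rot: [0.997, 0.075, -0.0, -0.0]
contact_force: [-2.3, 0.0, -0.6]
finger_gap: 0.0157
```

Emit:
{"fn": "jog_arm", "kwargs": {"grip": [0.01,0.01,0.01,0.01], "xyz": [[0.0005,0,0],[0.0005,0,0],[0,0,0],[0,0,0]], "yaw": [0,0,0,0]}}

```text
t: 12.75
tcp_pos: [0.5776, -0.1038, 0.0702]
eef_rot: [0.997, 0.075, -0.0, -0.0]
contact_force: [-4.2, -0.6, -0.1]
finger_gap: 0.0159
```

```bash
python3 - <<'E'
from h import *
snap("side","s7",255,140,50,50,12,2)
from workcell import get_state
t=get_state()["tcp_pos"];print(get_state()["contact_force"])
print((proj("side",t-[0,0,.038])[0]-[255,140])*12,(proj("side",t)[0]-[255,140])*12)
E
```

```text
[-3.07194908 -0.76617178 -1.95877293]
[224.06685943 476.10280516] [230.19273292 361.66901992]
```

View pics/s7.png

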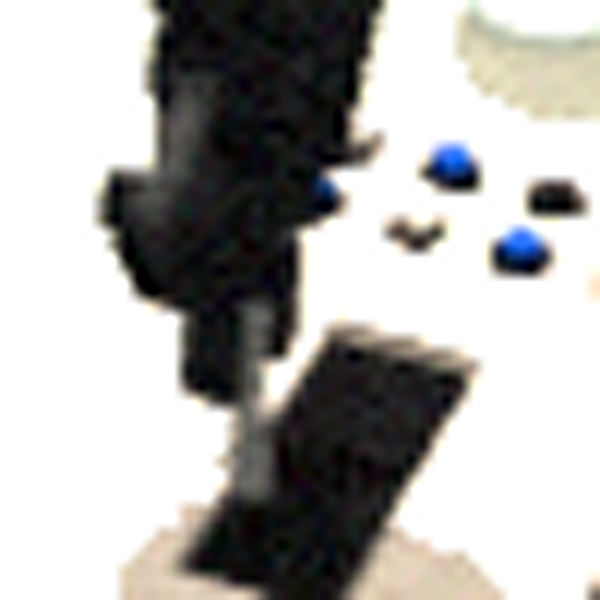

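The tip is now at the wall, crop (255, 492), leaning about 0.05 rad with about 3–4 N on the wall. Touching the floor lightly and sliding along +y.

Emit:
{"fn": "jog_arm", "kwargs": {"grip": [0.01,0.01,0.01,0.01,0.01,0.01,0.01], "xyz": [[0,0,0.0005],[0,0,0.0005],[0,-0.001,0],[0,-0.0015,0],[0,-0.0015,0],[0,-0.0015,0],[0,0,0]], "yaw": [0,0,0,0,0,0,0]}}

```text
t: 13.38
tcp_pos: [0.5769, -0.0984, 0.0694]
eef_rot: [0.997, 0.075, 0.0, 0.0]
contact_force: [-3.7, -2.3, 2.0]
finger_gap: 0.0155
```

Emit:
{"fn": "jog_arm", "kwargs": {"grip": [0.01,0.01,0.01,0.01,0.01], "xyz": [[0,-0.001,0],[0,-0.001,0],[0,-0.001,0],[0,-0.001,0],[0,0,0]], "yaw": [0,0,0,0,0]}}

```text
t: 13.8
tcp_pos: [0.5764, -0.0945, 0.0694]
eef_rot: [0.997, 0.075, 0.0, 0.0]
contact_force: [-3.6, -2.2, 1.8]
finger_gap: 0.0156
```

Emit:
{"fn": "jog_arm", "kwargs": {"grip": [0.01,0.01,0.01,0.01,0.01], "xyz": [[0,-0.001,0.0003],[0,-0.001,0],[0,-0.001,0],[0,0,0],[0,0,0]], "yaw": [0,0,0,0,0]}}

```text
t: 14.22
tcp_pos: [0.576, -0.0916, 0.0692]
eef_rot: [0.997, 0.075, 0.0, 0.0]
contact_force: [-3.8, -3.2, 3.3]
finger_gap: 0.0159
```

Emit:
{"fn": "jog_arm", "kwargs": {"grip": [0.01,0.01,0.01,0.01], "xyz": [[0,-0.001,0],[0,-0.001,0],[0,0,0],[0,0,0]], "yaw": [0,0,0,0]}}

```text
t: 14.55
tcp_pos: [0.5754, -0.0893, 0.0689]
eef_rot: [0.997, 0.075, -0.0, -0.0]
contact_force: [-3.9, -2.2, 0.5]
finger_gap: 0.0158
```

Emit:
{"fn": "jog_arm", "kwargs": {"grip": [0.01,0.01,0.01,0.01], "xyz": [[0,-0.001,0],[0,-0.001,0],[0,0,0],[0,0,0]], "yaw": [0,0,0,0]}}

```text
t: 14.88
tcp_pos: [0.5751, -0.0872, 0.0688]
eef_rot: [0.997, 0.075, -0.0, -0.0]
contact_force: [-3.8, -1.8, -0.9]
finger_gap: 0.016
```

Fz has dropped to about 0 at deck y of about 26–28 mm, which matches the visual estimate of the hole. Probing down.

Emit:
{"fn": "jog_arm", "kwargs": {"grip": [0.01,0.01,0.01,0.01], "xyz": [[0,0,0.0005],[0,0,0.0005],[0,0,0],[0,0,0]], "yaw": [0,0,0,0]}}

```text
t: 15.22
tcp_pos: [0.5752, -0.0874, 0.0681]
eef_rot: [0.997, 0.075, 0.0, -0.0]
contact_force: [-4.7, -1.2, 1.9]
finger_gap: 0.016
```

Emit:
{"fn": "jog_arm", "kwargs": {"grip": [0.01,0.01,0.01,0.01], "xyz": [[0,-0.0005,0],[0,-0.0005,0],[0,0,0],[0,0,0]], "yaw": [0,0,0,0]}}

```text
t: 15.55
tcp_pos: [0.5752, -0.0869, 0.0681]
eef_rot: [0.997, 0.075, 0.0, 0.0]
contact_force: [-3.5, -3.8, 1.7]
finger_gap: 0.0164
```

Emit:
{"fn": "jog_arm", "kwargs": {"grip": [0.01,0.01,0.01,0.01,0.01,0.01], "xyz": [[-0.0005,0.0005,0],[0,0.0005,0],[0,0,0.0005],[0,0,0.0005],[0,0,0],[0,0,0]], "yaw": [0,0,0,0,0,0]}}

```text
t: 16.05
tcp_pos: [0.5748, -0.0876, 0.067]
eef_rot: [0.997, 0.075, 0.0, 0.0]
contact_force: [-3.5, -2.4, 2.9]
finger_gap: 0.016
```

Emit:
{"fn": "jog_arm", "kwargs": {"grip": [0.01,0.01,0.01,0.01,0.01,0.01], "xyz": [[-0.0005,0.0004,0],[-0.0003,0,0],[0,0,0.0007],[0,0,0.0007],[0,0,0],[0,0,0]], "yaw": [0,0,0,0,0,0]}}

```text
t: 16.55
tcp_pos: [0.5739, -0.0881, 0.0654]
eef_rot: [0.997, 0.075, -0.0, -0.0]
contact_force: [-2.9, -0.3, 0.8]
finger_gap: 0.0159
```

Descending freely with Fz of about 1 N. Continuing.

Emit:
{"fn": "jog_arm", "kwargs": {"grip": [0.01,0.01,0.01,0.01,0.01,0.01], "xyz": [[-0.0005,0,0.001],[0,0,0.001],[0,0,0.001],[0,0,0],[0,0,0],[0,0,0]], "yaw": [0,0,0,0,0,0]}}

```text
t: 17.05
tcp_pos: [0.5734, -0.0882, 0.0624]
eef_rot: [0.997, 0.075, -0.0, -0.0]
contact_force: [-3.6, -0.6, -1.4]
finger_gap: 0.0157
```

Emit:
{"fn": "jog_arm", "kwargs": {"grip": [0.01,0.01,0.01,0.01,0.01,0.01], "xyz": [[-0.0005,0,0.001],[0,0,0.001],[0,0,0.001],[0,0,0],[0,0,0],[0,0,0]], "yaw": [0,0,0,0,0,0]}}

```text
t: 17.55
tcp_pos: [0.573, -0.0883, 0.0595]
eef_rot: [0.997, 0.075, -0.0, 0.0]
contact_force: [-3.2, -1.7, 0.3]
finger_gap: 0.0156
```

Emit:
{"fn": "jog_arm", "kwargs": {"grip": [0.01,0.01,0.01,0.01,0.01,0.01], "xyz": [[-0.0005,0.0003,0.001],[0,0,0.001],[0,0,0.001],[0,0,0.001],[0,0,0],[0,0,0]], "yaw": [0,0,0,0,0,0]}}

```text
t: 18.05
tcp_pos: [0.5725, -0.0887, 0.0555]
eef_rot: [0.997, 0.075, -0.0, 0.0]
contact_force: [-3.6, -0.8, 3.1]
finger_gap: 0.0161
```

Emit:
{"fn": "jog_arm", "kwargs": {"grip": [0.01,0.01,0.01,0.01,0.01], "xyz": [[-0.0005,0,0.0005],[0,0,0.0005],[0,0,0.0005],[0,0,0],[0,0,0]], "yaw": [0,0,0,0,0]}}

```text
t: 18.47
tcp_pos: [0.5721, -0.0887, 0.0541]
eef_rot: [0.997, 0.075, 0.0, 0.0]
contact_force: [-2.9, -1.6, 4.8]
finger_gap: 0.0157
```

Emit:
{"fn": "jog_arm", "kwargs": {"grip": [0.01,0.01,0.01,0.01,0.01], "xyz": [[-0.0005,0,0.0005],[0,0,0.0005],[0,0,0],[0,0,0],[0,0,0]], "yaw": [0,0,0,0,0]}}

```text
t: 18.88
tcp_pos: [0.5719, -0.0888, 0.0535]
eef_rot: [0.997, 0.075, 0.0, 0.0]
contact_force: [-2.9, -0.7, 6.1]
finger_gap: 0.016
```

Emit:
{"fn": "jog_arm", "kwargs": {"grip": [0.01,0.01,0.01,0.01], "xyz": [[-0.0005,0,0.0005],[0,0,0.0005],[0,0,0],[0,0,0]], "yaw": [0,0,0,0]}}

```text
t: 19.22
tcp_pos: [0.5719, -0.0889, 0.0533]
eef_rot: [0.997, 0.075, 0.001, 0.0]
contact_force: [-2.6, -0.2, 11.8]
finger_gap: 0.016
```

It has bottomed at TCP z = 0.0535, exactly 16 mm below floor contact. Easing the load and releasing.

Emit:
{"fn": "jog_arm", "kwargs": {"grip": [0.01,0.01,0.03,0.045,0.045,0.045], "xyz": [[0,0,-0.0012],[0,0,0],[0,0,0],[0,0,0],[0,0,0],[0,0,0]], "yaw": [0,0,0,0,0,0], "squeeze": 25}}

```text
t: 19.72
tcp_pos: [0.571, -0.0887, 0.053]
eef_rot: [0.997, 0.075, -0.0, -0.0]
contact_force: [0.0, 0.6, -0.5]
finger_gap: 0.0451
```

```bash
python3 - <<'E'
from h import *
snap("side","s8",245,130,60,60,10,1.6);plan([.572,-.089,.15],8.65)
E
```

```text
t 19.77 tcp [ 0.571  -0.0887  0.053 ] xang 8.65 tilt 0.02 F [-0.2 -0.2 -0.6] gap 0.0455 q [-0.36  0.62  1.53  0.    0.99  1.06]
tool yaw -0.0
delta tool mm [  0.9   0.4 -97. ]
```

View pics/s8.png

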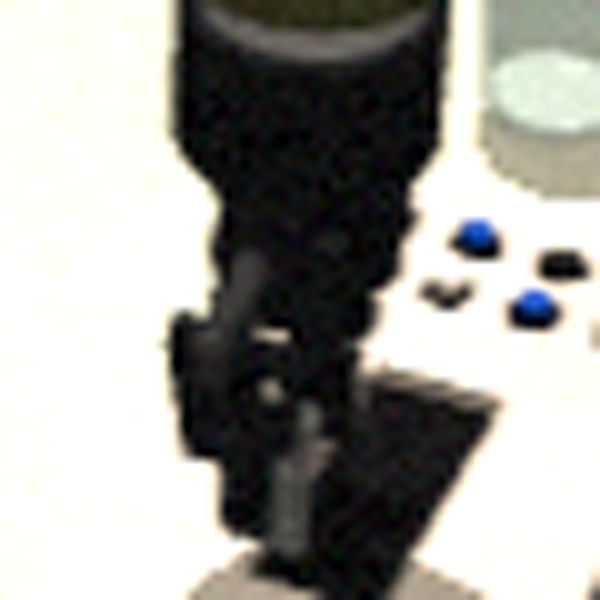

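Emit:
{"fn": "jog_arm", "kwargs": {"grip": [0.045,0.045,0.045,0.045,0.045,0.045,0.045,0.045], "xyz": [[0,0,-0.005],[0,0,-0.01],[0,0,-0.02],[0,0,-0.03],[0,0,-0.03],[0,0,-0.03],[0,0,-0.02],[0,0,0]], "yaw": [0,0,0,0,0,0,0,0]}}

```text
t: 20.43
tcp_pos: [0.5727, -0.0893, 0.204]
eef_rot: [0.997, 0.075, 0.004, 0.002]
contact_force: [-0.0, 0.6, 0.9]
finger_gap: 0.0451
```

Emit:
{"fn": "jog_arm", "kwargs": {"grip": [0.045,0.045,0.045,0.045,0.045,0.045,0.045,0.045], "xyz": [[-0.02,0.02,0],[-0.025,0.03,0],[-0.025,0.03,0],[-0.025,0.03,0],[-0.025,0.03,0],[-0.02,0.02,0],[0,0.01,0],[0,0,0]], "yaw": [0,0,0,0,0,0,0,0]}}

```text
t: 21.1
tcp_pos: [0.4577, -0.2798, 0.1984]
eef_rot: [0.997, 0.074, 0.0, 0.0]
contact_force: [0.8, -0.0, 0.2]
finger_gap: 0.0452
```

```bash
python3 - <<'E'
from h import *
snap("side","s9",235,130,100,90,6,1.4);snap("top","t9",230,150,120,90,6,1.6);plan([.572,-.089,.15],8.65)
E
```

```text
t 21.2 tcp [ 0.4585 -0.2774  0.1983] xang 8.65 tilt 0.03 F [ 0.5  0.4 -0.1] gap 0.0449 q [-0.76  0.36  1.52  0.    1.26  0.66]
tool yaw -0.0
delta tool mm [ 140.5 -169.2   48.3]
```

View pics/s9.png

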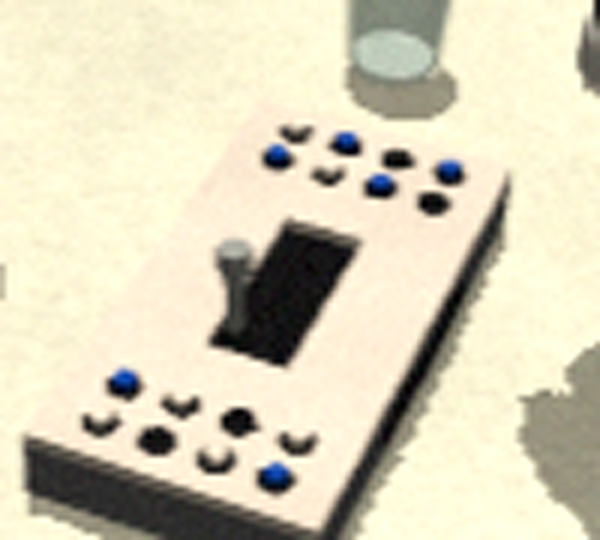

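View pics/t9.png

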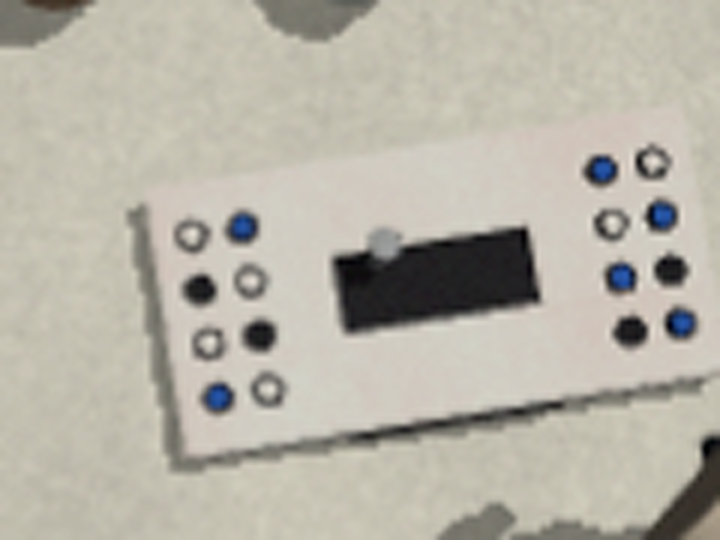

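View pics/s9_full.png

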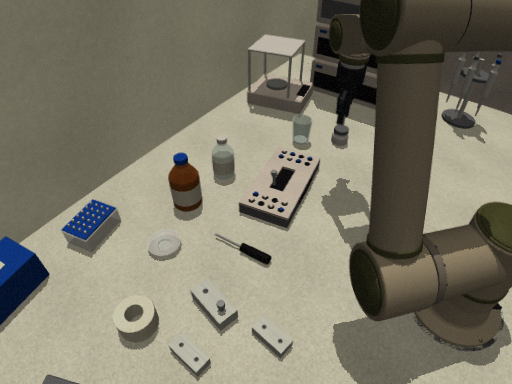

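```bash
python3 - <<'E'
from h import *
a=np.radians(8.65);ux=np.array([np.cos(a),np.sin(a)]);uy=np.array([-np.sin(a),np.cos(a)])
cs=np.array([.5545,-.118]);ct=np.array([.5577,-.1203])
for z in(.082,.098):
  print(z,(proj("side",np.r_[cs+.0165*ux+.0275*uy,z])[0]-[235,130])*6,(proj("top",np.r_[ct+.0165*ux+.0275*uy,z])[0]-[230,150])*6)
im=cv2.imread("pics/s9_full.png")[160:195,260:300]
cv2.imwrite("pics/s9b.png",cv2.resize(cv2.convertScaleAbs(im,alpha=1.5),None,fx=14,fy=14,interpolation=cv2.INTER_CUBIC))
for z in(.04,.082): print(z,(proj("side",np.r_[cs+.0165*ux+.0275*uy,z])[0]-[260,160])*14)
E
```

```text
0.082 [238.52905048 246.79439636] [384.9533046  246.65012955]
0.098 [239.92564496 221.38079507] [386.99177656 243.05216734]
0.04 [198.30112642 305.74583582]
0.082 [206.56778445 155.85359151]
```

View pics/s9b.png

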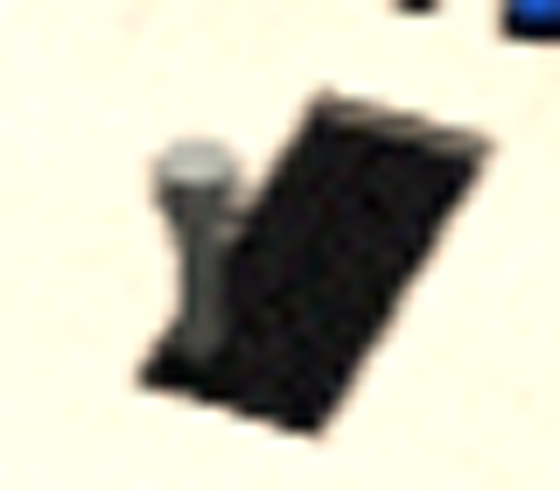

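The head top is at crop (197, 162). The prediction for a fully seated pin is (207, 156), and an unseated one would be about 60 px higher. So the pin is seated and nearly upright, and the short pin is still in the stand. Handing in.

```bash
python3 -c "
from workcell import *
print(close_job())"
```

```text
the job is handed in; nothing more can be done
None
```

The taller pin is in the deck's blind hole, seated fully home and released, and I handed the job in at about 21 s of the 64 s allowed. `close_job()` gives no verdict, so this rests on my own checks.

**What I did:** I drew the taller pin from the stand, touched its tip to the window floor and slid it along the far wall with about 2–4 N. It dropped into the hole about 27 mm to +y of the wall's middle, where the pictures had suggested. The highest contact force I read was about 12 N, against the 30 N limit.

**Last checks:**
- **Depth:** the pin bottomed 16 mm below the window floor, which is the hole's full depth. Its head height in both cameras matches a seated pin.
- **Lean:** small, roughly 0.05 rad or less by eye, against the 0.15 rad limit.
- **Short pin and the rest:** in the final side picture the short pin is still in its socket and nothing else looks moved. I did not measure this.
- **Robot:** the gripper is clear of everything, with force readings near zero.

**What disagreed or went wrong:**
- **Cameras:** they differed by 3–4 mm. I went with the side camera, because it matched the gripper's measured position.
- **First push to the wall:** at 25 N grip, floor friction swung the tip back about 7 mm. I raised the grip to 60 N, lifted slightly and carried on to the wall.

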